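# Chuck up a salvaged spindle

## Task

Chuck up the salvaged steel spindle: lay it in the V rest of the bench chuck with its thin shank towards the chuck, slide it fully home against the chuck face and let go of it there. Then turn the chuck's sleeve by its spokes, tops going away from the robot, until all three jaws hold the shank firmly by themselves. Leave all the other parts on the bench where they are.

Things in the scene. Friction and masses are not known exactly. Their poses are not given: they have to be found in the camera images.
- spindle: loose steel spindle 190 mm long, 0.65 kg: round body 34 mm in diameter, 130 mm long; at one end a thin shank 20 mm in diameter, 45 mm long; at the other a hexagon head 34 mm across flats, 15 mm long. Lies on cardboard (top 4 mm above the table). Origin on its axis at the middle of the thick body (its balance point); y axis along it towards the shank.
- spindle_tip (a point): end of the spindle's thin shank, on its axis, 110 mm from the spindle's origin
- spindle_tail (a point): outer face of the spindle's hexagon head, on its axis, 80 mm from the spindle's origin
- fixture: grey fixture bolted down, base 120 x 300 x 8 mm. Origin at its underside. Level chuck axis along its y at height 115 mm; the spindle goes in towards +y; +x is away from the robot. In y, mm: V rest -138 to -30, jaws -5 to 30, chuck face 30, sleeve 39.5 to 75.5 (radius 42), headstock box 80 to 145 (90 wide, top 150 high).
- v_rest (a point): on the chuck axis over the middle of the V rest (fixture y -84 mm, z 115 mm), where a laid spindle's axis is. The rest is a 90 degree groove on a ridge 35 mm wide over all, lips 10 mm below the axis: fingers can straddle it. A spindle fully home has its origin at fixture y -80 mm, its hexagon head just past the rest's outer end (it must not lie on the rest).
- chuck_face (a point): centre of the flat chuck face, on the chuck axis, against which the shank's end stops (fixture y 30 mm, z 115 mm)
- sleeve_hub (a point): point on the chuck axis in the plane of the six spokes (fixture y 57.5 mm, z 115 mm). A spoke is pushed over the top along its arc, then the next one
- sleeve (a joint): turn of the sleeve, rad: 0 jaws open (18 mm from the axis); grows as its top goes to fixture +x and closes the three jaws together, 5 mm per rad; they meet the shank at 1.6, firm by 1.7 to 2.2. Six spokes 12 mm thick, ends 102 mm from the axis, lean (joint - 0.25) rad past vertical to +x and each 60 degrees on. Stiff (4 N at a spoke), stays put; a last push of 15 N makes it hold.
- jaw_top: upper chuck jaw, steel block 14 mm wide and 35 mm long, standing out from the chuck face
- jaw_near: lower chuck jaw on the robot's side, like the upper one
- jaw_far: lower chuck jaw on the far side, like the upper one
- bolt: bystander: loose plain bolt, like the spindle but without a thin shank: 34 mm in diameter, 115 mm long with its hexagon head. Origin on its axis, 65 mm from the head's outer face
- pulley: bystander: loose steel pulley, 90 mm in diameter, 30 mm high, lying flat; origin under its centre
- spray_can: bystander: loose standing can 60 mm in diameter, 190 mm high; origin under its centre
- carton: bystander: loose closed carton 65 x 100 x 50 mm beside the fixture; origin under its centre
- coil: bystander: loose ignition coil, block 50 x 80 x 40 mm with a round stub 35 mm long, beside the fixture; origin under the block's centre
- bearing: bystander: loose steel bearing blank, 66 mm in diameter, 20 mm high; origin under its centre
Not all that is in view belongs to the job. What is shaped like the spindle but blue is not meant.

How it is judged:
By the outcome, as a careful person would: the job done as asked, in the order asked, and still so for the second after the job is handed in, with the robot touching nothing.
It also fails if it takes over 67 s, if anything falls off the work surface, if the arm or the gripper's body presses on something with over 40 N, if the wrist force passes 120 N, or if a joint passes its speed limit or range.

## Robot

A 6-joint arm with a two-finger parallel gripper is mounted at the origin on the work surface. World frame = base frame: x ahead of the robot, y to its left, z up, the work surface at z = 0. Lengths are in m, angles in rad, forces in N, time in s.
With the tool pointing down it reaches from about 0.4 to 0.825 m from the base axis. Payload 7 kg.
Tool frame: the origin (TCP) lies at the very end of the fingers, on their centre line; the grasp point (between the pads) lies 19 mm behind it; x points along the fingers, y is the direction in which the jaws open and shut, and the axes are right-handed (so a half turn about x gives the same grasp; the last joint's range is limited). The gripper opens to 88 mm and grips with 3 to 60 N. Pads are 19 mm wide; open, the fingers measure 130 mm over their backs; the gripper's body (78 mm by 193 mm) begins 47 mm behind the grasp point.
Start: joints at [-1.051, 0.359, 0.012, 0, -1.224, -0.288], TCP at [0.155, -0.657, 0.199] pointing down, gripper open.
Joint ranges: [-3.07, 3.07], [-1.43, 2.12], [-1.02, 1.25], [-3.03, 1.67], [-3.05, -0], [-3.03, 3.03]. Speed limits (rad/s): [2.39, 2.39, 3.01, 3.14, 3.14, 3.14].

## Interface

Orientations are given as [roll, pitch, yaw] about the fixed x, y, z axes, in that order (R = Rz(yaw) Ry(pitch) Rx(roll)).
In Python, from station import arm gives the robot as it stands.
- The arm moves only by the shell command python3 -m inch 'ROWS' [OPENING] [FORCE]. ROWS is text: rows parted by semicolons, each of 6 numbers parted by spaces: the shift along the world's x, y, z in units of 30 mm (1.0 is 30 mm), then the turn, a rotation vector about the world's x, y, z in units of 5 degrees (1.0 is 5 degrees). In form: dx dy dz wx wy wz; .... A call has 1 to 12 rows; each row shifts and turns the commanded pose from where the row before left it; what a row does not reach is not made up. A row lasts 1/8 s, in which the tool goes at most 62.5 mm and 10.7 degrees, less where a joint would pass 70% of its speed; a pose out of reach is approached as far as the arm can. A call is refused whole if a number of a shift passes 1 or a number of a turn 1, either way. A call with a gripper value outside its range is refused whole. OPENING is the opening, from 0 (shut) to 1 (fully open), set as the call begins (- or left out, the last holds). The fingers move at their own pace and stop on an object; FORCE is the grip in N (left out, the last holds). Time passes only in rows, so rows that do not move let the fingers close. It gives the time, the measured TCP pose, the force and the opening at its end, in the units of the state.
- arm.get_state(): the state, without advancing time (a new reading comes with each control period).
- arm.grab_frame(name): name is "side" or "top"; returns a dict with "frame" (420x560x3 uint8, red, green, blue), "range_z" (420x560 float32, m along the optical axis (not along the pixel's ray), 0 where there is no reading), "mtx" (3x3 intrinsics, pixels), "pose" (4x4, takes a point from camera to world coordinates). Camera axes: x right, y up, looking along -z (the intrinsics and any distortion apply to the point x, -y, -z); pixel columns grow to the right and rows downward; lengths in m; the calibration is good to about 2 mm. A picture is of the moment at which its call begins.
- arm.job_done(): hands the job in, once; it reports no verdict.
Trained networks look in a picture, given as the dict that the camera call returned (one of the last four; its "shot" number tells which), for a name from the list of things; names that differ only in an ending like _2 or _b are one class to them, and where a whole thing is asked for, a point or a joint stands for the part that bears it (a point fixed in the world has none). Each returns a list of dicts, best first, with "confidence" (0 to 1); they miss things now and then, are a little off and sometimes report something else, mostly with a low value. They report only what shows in the picture. A call takes as long as a camera call. They do not tell look-alikes from the thing itself.
- arm.search_frame(picture, target): "extent" ([centre column, centre row, width, height] as shares, 0 to 1, of the picture: columns of its width, rows of its height, round what is visible of it).
- arm.masks_of(picture, target): "mask" (420x560 bool, what is visible of it) and "extent" ([centre column, centre row, width, height] as shares, 0 to 1, of the picture: columns of its width, rows of its height, round what is visible of it).
- arm.place_of(picture, target): "position" ([column, row] as shares, 0 to 1, of the picture: columns of its width, rows of its height: a listed point, or the origin of a listed thing).
The state is a dict: "t": time; "q": joint angles; "qd": joint speeds; "joint_efforts": joint torques, N m; "eef_pos": TCP position; "ee_rot": TCP orientation; "force": force on the tool from outside, world axes, zero at the start; "moment": the same for the moment, N m; "width": finger opening in m.
Only numpy, scipy, OpenCV 4.12 (cv2) and the standard library are available. Lean on these libraries where they do the work, as an engineer would, in place of code of your own. Each camera call takes 0.05 s, during which the arm holds its last target. There are 200 camera calls.

## Working session

There is one attempt and no reset: what is moved stays moved. The work goes in short steps, Python scripts to look and compute and a shell command to move; the robot and the scene stay as the last step left them, time stands still between calls to the robot, and variables do not carry over. Pictures are saved under pics/ and viewed, about 8 in all and at most 12, crops included, and the job is handed in when it is done.

```bash
ls; mkdir -p pics; cat > h.py <<'E'
import numpy as np, cv2
from station import arm
def px2w(p,c,r,d=None):
    c=int(round(c));r=int(round(r))
    if d is None:
        w=p["range_z"][max(r-1,0):r+2,max(c-1,0):c+2]; w=w[w>0]; d=np.median(w) if w.size else np.nan
    K=p["mtx"]; v=np.array([(c-K[0,2])/K[0,0]*d,-(r-K[1,2])/K[1,1]*d,-d,1]); return (p["pose"]@v)[:3]
def cloud(p):
    d=p["range_z"];K=p["mtx"];r,c=np.indices(d.shape)
    v=np.stack([(c-K[0,2])/K[0,0]*d,-(r-K[1,2])/K[1,1]*d,-d,np.ones_like(d)],-1)
    return (v@p["pose"].T)[...,:3]
def proj(p,X):
    v=np.linalg.inv(p["pose"])@np.r_[X,1]; K=p["mtx"]
    return np.array([K[0,0]*v[0]/-v[2]+K[0,2],K[1,1]*-v[1]/-v[2]+K[1,2]])
def save(p,n,box=None,s=1):
    f=p["frame"]
    if box: f=f[box[1]:box[3],box[0]:box[2]]
    cv2.imwrite("pics/"+n,cv2.resize(f[...,::-1],None,fx=s,fy=s,interpolation=cv2.INTER_CUBIC))
E
python3 - <<'E'
from h import *
print({k:np.round(v,3) for k,v in arm.get_state().items()})
for n in("top","side"):
    p=arm.grab_frame(n); print(n,p.keys(),p["mtx"].round(1).tolist(),p["pose"].round(3).tolist())
    save(p,n+"0.png",s=1.4)
    for t in["spindle","bolt","fixture","spindle_tip","spindle_tail","v_rest","chuck_face","sleeve_hub","pulley","spray_can","carton","coil","bearing"]:
        for r in arm.place_of(p,t)[:3]:
            c=r["position"][0]*560;q=r["position"][1]*420
            print(t,round(r["confidence"],2),round(c),round(q),px2w(p,c,q).round(3))
E
```

```text
pics
{'t': np.float64(0.0), 'q': array([-1.051,  0.359,  0.011, -0.   , -1.224, -0.288]), 'qd': array([-0.   , -0.001, -0.001,  0.   ,  0.001, -0.001]), 'joint_efforts': array([-1.0000e-03, -5.8271e+01,  2.9305e+01,  6.9970e+00,  7.0000e-03,
       -0.0000e+00]), 'eef_pos': array([ 0.155, -0.656,  0.198]), 'ee_rot': array([1.665, 1.569, 1.896]), 'force': array([-0.703,  0.655,  0.638]), 'moment': array([ 0.008, -0.049,  0.005]), 'width': np.float64(0.088)}
top dict_keys(['frame', 'range_z', 'mtx', 'pose', 'shot']) [[530.7, 0.0, 279.1], [0.0, 530.7, 206.1], [0.0, 0.0, 1.0]] [[-0.011, 0.997, -0.074, 0.375], [-1.0, -0.012, -0.006, -0.005], [-0.007, 0.074, 0.997, 1.669], [0.0, 0.0, 0.0, 1.0]]
spindle 0.62 195 298 [0.218 0.266 0.035]
fixture 0.62 247 202 [0.501 0.098 0.141]
spindle_tip 0.68 309 228 [ 0.429 -0.087 -0.003]
spindle_tip 0.66 159 300 [0.212 0.378 0.024]
spindle_tail 0.8 368 205 [ 0.496 -0.268  0.037]
spindle_tail 0.69 218 294 [0.229 0.196 0.033]
v_rest 0.95 275 205 [0.495 0.018 0.094]
chuck_face 0.66 237 200 [0.506 0.125 0.157]
sleeve_hub 0.61 229 196 [0.518 0.148 0.156]
pulle
[... 644 characters left out ...]
063]
spindle_tip 0.68 264 361 [0.216 0.387 0.015]
spindle_tip 0.49 331 180 [ 0.54  -0.373  0.023]
spindle_tip 0.42 206 332 [0.389 0.419 0.02 ]
spindle_tail 0.78 325 196 [ 0.487 -0.257  0.036]
spindle_tail 0.69 333 181 [ 0.534 -0.376  0.02 ]
spindle_tail 0.55 307 309 [0.224 0.2   0.033]
v_rest 0.18 255 256 [0.494 0.113 0.008]
chuck_face 0.72 242 228 [0.496 0.157 0.149]
sleeve_hub 0.87 239 235 [0.488 0.178 0.141]
pulley 0.89 278 197 [ 0.624 -0.156  0.028]
pulley 0.73 325 196 [ 0.487 -0.257  0.036]
carton 0.72 295 264 [0.349 0.094 0.046]
carton 0.37 240 227 [0.502 0.159 0.151]
coil 0.61 251 231 [0.583 0.035 0.013]
coil 0.34 324 198 [ 0.483 -0.244  0.036]
bearing 0.94 206 329 [0.397 0.412 0.019]
```

View pics/top0.png

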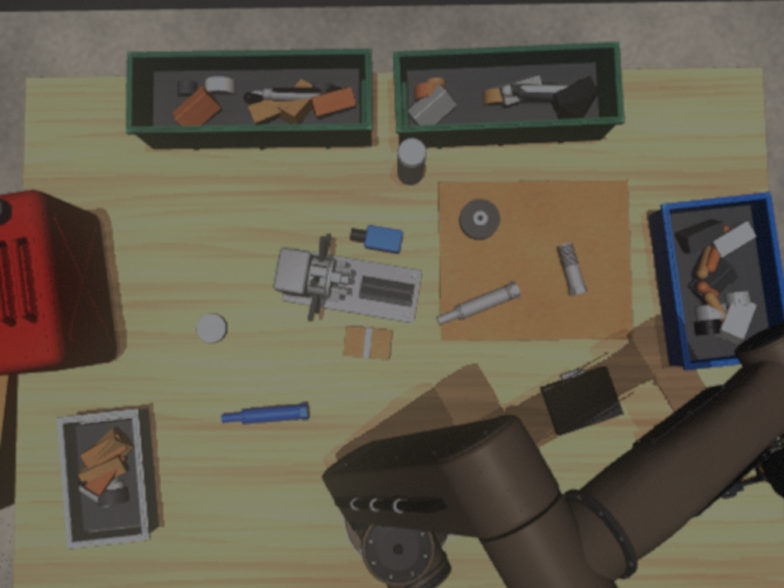

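View pics/side0.png

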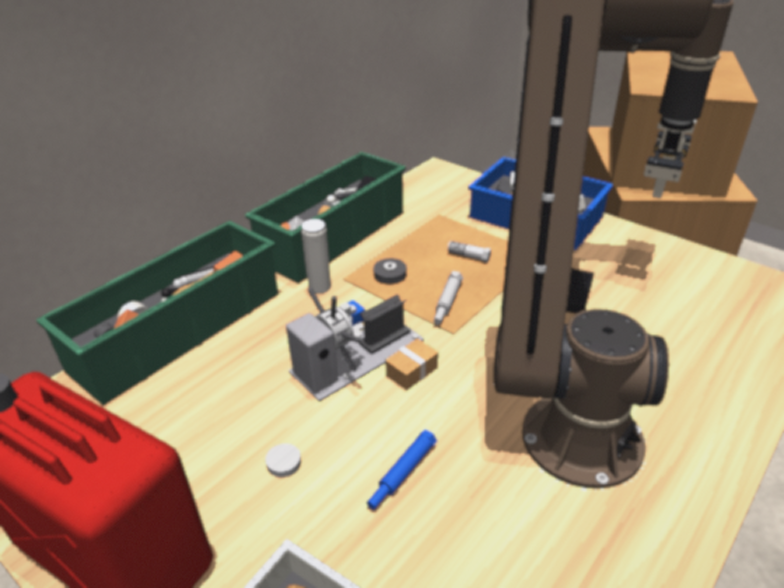

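Top view, candidates in 560x420 pixels:
- Steel spindle at about (343,217), shank to the left (+y). This is the one I choose.
- Bolt at about (408,192), with no shank.
- Blue look-alike at about (190,295), rejected for its colour.

The chuck is at about (250,202). The coil is on its far side and the carton on its near side.

```bash
cat > m.py <<'E'
from h import *
from scipy.optimize import least_squares
P={n:[arm.grab_frame(n) for _ in range(3)] for n in("top","side")}
def avg(n):
    q=dict(P[n][-1]); q["range_z"]=np.median([a["range_z"] for a in P[n]],0); return q
for n in P:
    p=avg(n); C=cloud(p); f=p["frame"].astype(int)
    save(p,n+"1.png",(190,130,440,250) if n=="top" else (180,130,360,300),3 if n=="top" else 3)
    # spindle
    m=(C[...,2]>.012)&(C[...,2]<.05)&(C[...,0]>.40)&(C[...,0]<.55)&(C[...,1]>-.33)&(C[...,1]<-.07)
    X=C[m]; mu=X[:,:2].mean(0); u,s,v=np.linalg.svd(X[:,:2]-mu); a=v[0]*np.sign(v[0,1]); nn=np.array([-a[1],a[0]])
    s=(X[:,:2]-mu)@a; w=(X[:,:2]-mu)@nn
    print(n,"spindle n",len(X),"dir",a.round(3),"yaw deg",np.degrees(np.arctan2(a[1],a[0])).round(1),"ends",(mu+a*s.min()).round(4),(mu+a*s.max()).round(4),"len",np.ptp(s).round(4))
    for b in np.arange(s.min(),s.max(),.02):
        k=(s>=b)&(s<b+.02); 
        if k.sum()>3: print("  ",(b-s.min()).round(3),k.sum(),"w",w[k].min().round(4),w[k].max().round(4),"ztop",np.percentile(X[k,2],95).round(4), "ctr",(mu+a*(b+.01)+nn*(w[k].min()+w[k].max())/2).round(4))
    # fixture slices
    for lo,hi,nm in((.004,.014,"base"),(.09,.112,"rest lips"),(.14,.156,"headtop")):
        m=(C[...,2]>lo)&(C[...,2]<hi)&(C[...,0]>.42)&(C[...,0]<.58)&(C[...,1]>-.09)&(C[...,1]<.29)
        X=C[m]
        if len(X)<10: continue
        r=cv2.minAreaRect((X[:,:2]*1000).astype(np.float32)); print(n,nm,len(X),np.round(r[0],1),np.round(r[1],1),round(r[2],1),"z",np.median(X[:,2]).round(4))
    for t in("spindle","spindle_tip","spindle_tail","fixture","v_rest"):
        print(t,[(round(r["confidence"],2),np.round(np.array(r["position"])*[560,420],1).tolist()) for r in arm.place_of(P[n][-1],t)[:3]])
E
python3 m.py
```

```text
top spindle n 626 dir [-0.363  0.932] yaw deg 111.3 ends [ 0.5072 -0.3117] [ 0.4241 -0.0979] len 0.2294
   0.02 4 w -0.01 0.0516 ztop 0.0363 ctr [ 0.4769 -0.2913]
   0.04 79 w -0.0194 0.0186 ztop 0.0416 ctr [ 0.4895 -0.2649]
   0.06 72 w -0.0171 0.0169 ztop 0.0408 ctr [ 0.482  -0.2464]
   0.08 72 w -0.0703 0.0167 ztop 0.0412 ctr [ 0.4996 -0.2181]
   0.1 71 w -0.0166 0.0167 ztop 0.0405 ctr [ 0.4673 -0.2092]
   0.12 70 w -0.0167 0.0166 ztop 0.0393 ctr [ 0.4601 -0.1905]
   0.14 73 w -0.0167 0.0166 ztop 0.0388 ctr [ 0.4529 -0.1719]
   0.16 70 w -0.0169 0.0165 ztop 0.0403 ctr [ 0.4458 -0.1532]
   0.18 51 w -0.0151 0.0153 ztop 0.0386 ctr [ 0.4382 -0.1347]
   0.2 42 w -0.0094 0.01 ztop 0.0331 ctr [ 0.4308 -0.1161]
   0.22 21 w -0.0089 0.0094 ztop 0.0316 ctr [ 0.4236 -0.0974]
top base 1571 [500.8 100.3] [158.9 379.6] 0.4 z 0.0074
top rest lips 627 [520.6  98.1] [278.8 108.2] 83.7 z 0.1019
top headtop 1065 [516.4 182.6] [150.  122.1] 47.2 z 0.1491
spindle [(0.64, [347.4, 215.9]), (0.57, [192.7, 295.7])]
spindle_tip [(0.96, [159.6, 297.8]), (0.87, [313.6, 230.7])]
spindle_tail [(0.96, [218.2, 
[... 631 characters left out ...]
w -0.018 0.0145 ztop 0.0379 ctr [ 0.4461 -0.1506]
   0.14 53 w -0.0172 0.0144 ztop 0.0372 ctr [ 0.4387 -0.132 ]
   0.16 23 w -0.0096 0.0081 ztop 0.032 ctr [ 0.4311 -0.1135]
   0.18 36 w -0.0115 0.0078 ztop 0.0307 ctr [ 0.425  -0.0944]
side base 985 [519.   97.4] [301.6 150.3] 80.8 z 0.007
side rest lips 511 [491.7 113.5] [285.2  85.6] 74.6 z 0.1005
side headtop 792 [514.5 189.4] [148.5 121.3] 46.5 z 0.1484
spindle [(0.68, [324.4, 211.1]), (0.57, [290.6, 329.2])]
spindle_tip [(0.96, [264.7, 360.1]), (0.57, [313.3, 229.8])]
spindle_tail [(0.71, [306.4, 309.0]), (0.65, [326.3, 197.0])]
fixture [(0.8, [254.9, 253.0]), (0.48, [312.9, 227.9])]
v_rest [(0.7, [275.3, 214.3]), (0.66, [279.6, 196.4])]
```

```bash
cat > m2.py <<'E'
from h import *
from scipy.ndimage import label
for n in("top","side"):
    ps=[arm.grab_frame(n) for _ in range(3)]; p=dict(ps[-1]); p["range_z"]=np.median([a["range_z"] for a in ps],0); C=cloud(p)
    def rect(lo,hi,x0,x1,y0,y1,nm):
        m=(C[...,2]>lo)&(C[...,2]<hi)&(C[...,0]>x0)&(C[...,0]<x1)&(C[...,1]>y0)&(C[...,1]<y1)
        l,k=label(m,np.ones((3,3)))
        if not k: return
        b=1+np.argmax(np.bincount(l.ravel())[1:]); X=C[l==b]
        r=cv2.minAreaRect((X[:,:2]*1000).astype(np.float32)); print(n,nm,len(X),np.round(r[0],1),np.round(r[1],1),round(r[2],1),"z",np.median(X[:,2]).round(4))
    rect(.080,.111,.44,.56,-.06,.075,"rest")
    rect(.140,.158,.42,.60,.16,.29,"head")
    rect(.003,.014,.42,.58,-.08,.28,"base")
    rect(.035,.06,.3,.43,-.02,.13,"carton")
    rect(.03,.06,.56,.65,-.05,.13,"coil")
    rect(.012,.05,.40,.505,-.30,-.07,"spindle")
    for t in("sleeve","jaw_top"):
        print(t,[(round(r["confidence"],2),np.round(np.array(r["position"])*[560,420],1).tolist()) for r in arm.place_of(ps[-1],t)[:2]])
    # sleeve spokes
    m=(C[...,2]>.09)&(C[...,2]<.25)&(C[...,1]>.12)&(C[...,1]<.20)&(C[...,0]>.38)&(C[...,0]<.66)
    X=C[m]; far=X[np.hypot(X[:,0]-.518,X[:,2]-.115)>.06]; print("spoke pts",len(far)); print(far[::max(1,len(far)//25)].round(3).tolist())
E
python3 m2.py
```

```text
top rest 433 [492.1  15.5] [108.   35.2] 79.7 z 0.0993
top head 779 [525.4 198.1] [85.2 90.7] 80.9 z 0.1491
top base 1491 [497.1  48.6] [221.8 132.1] 80.6 z 0.0075
top carton 705 [377.2  57.9] [100.   65.2] 83.9 z 0.0495
top coil 481 [610.1  37.8] [114.4  50. ] 79.4 z 0.0387
top spindle 616 [ 459.  -186.2] [ 35.5 190.1] 20.3 z 0.0338Traceback (most recent call last):
  File "m2.py", line 18, in <module>
    print(t,[(round(r["confidence"],2),np.round(np.array(r["position"])*[560,420],1).tolist()) for r in arm.place_of(ps[-1],t)[:2]])
                                                                                                        ~~~~~~~~~~~~^^^^^^^^^^
ValueError: it knows: bearing, bolt, carton, chuck_face, coil, fixture, jaw_far, jaw_near, jaw_top, pulley, sleeve_hub, spindle, spindle_tail, spindle_tip, spray_can, v_rest
```

View pics/top1.png

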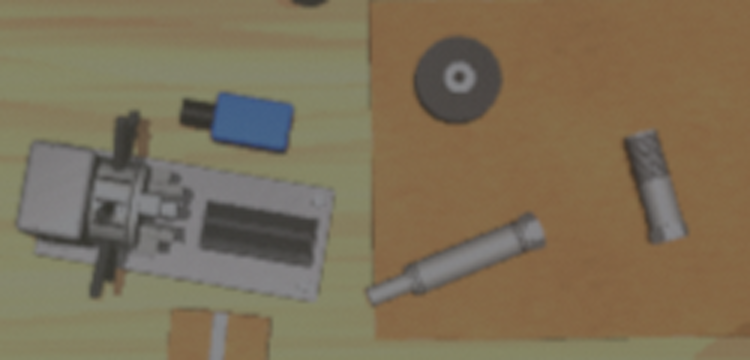

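View pics/side1.png

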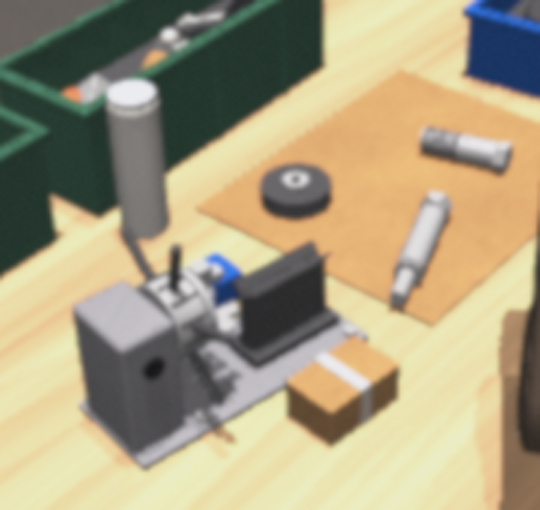

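The close crop confirms the choice: the steel spindle has its shank pointing left (+y) and its hexagon head at (530,232). The coil and carton sit clear beside the fixture. Next I check the side camera's fit and any obstacle on the way.

```bash
sed -i 's/"sleeve","jaw_top"/"sleeve_hub","jaw_top"/' m2.py; cat >> m2.py <<'E'
    m=(C[...,0]>.2)&(C[...,0]<.35)&(C[...,1]>-.5)&(C[...,1]<-.35); print("black box z",np.percentile(C[m][:,2],[5,50,95]).round(3) if m.any() else None)
from scipy.spatial.transform import Rotation as R
s=arm.get_state(); M=R.from_euler("xyz",s["ee_rot"]).as_matrix(); print(M.round(3)); print("tool y yaw",np.degrees(np.arctan2(M[1,1],M[0,1])), s["eef_pos"],s["t"])
E
python3 m2.py
```

```text
top rest 433 [492.1  15.4] [107.7  35.3] 80.0 z 0.0993
top head 781 [525.5 198.1] [87.1 89.8] 79.3 z 0.149
top base 1480 [498.7  50.3] [218.  134.7] 80.1 z 0.0078
top carton 705 [377.3  57.9] [99.8 65.4] 84.0 z 0.0496
top coil 481 [610.4  38. ] [114.8  50.7] 79.7 z 0.0389
top spindle 616 [ 459.  -185.9] [ 35.6 189.7] 20.3 z 0.0339
sleeve_hub [(0.89, [228.5, 196.9])]
jaw_top [(0.58, [241.4, 199.6])]
spoke pts 169
[[0.608, 0.139, 0.093], [0.605, 0.137, 0.091], [0.602, 0.139, 0.093], [0.598, 0.139, 0.095], [0.595, 0.142, 0.095], [0.581, 0.137, 0.177], [0.578, 0.14, 0.18], [0.576, 0.147, 0.171], [0.586, 0.136, 0.095], [0.583, 0.142, 0.098], [0.572, 0.142, 0.163], [0.568, 0.144, 0.165], [0.568, 0.189, 0.149], [0.565, 0.197, 0.153], [0.56, 0.15, 0.165], [0.505, 0.16, 0.204], [0.502, 0.159, 0.211], [0.499, 0.159, 0.215], [0.496, 0.159, 0.213], [0.462, 0.162, 0.138], [0.456, 0.17, 0.14], [0.453, 0.165, 0.141], [0.447, 0.173, 0.14], [0.444, 0.17, 0.148], [0.441, 0.165, 0.139], [0.435, 0.17, 0.149], [0.432, 0.167, 0.146], [0.427, 0.175, 0.148], [0.424, 0.167, 0.146]]
black box z [-0.     0.679
[... 560 characters left out ...]
71], [0.577, 0.156, 0.169], [0.5, 0.167, 0.212], [0.571, 0.154, 0.167], [0.494, 0.165, 0.21], [0.564, 0.152, 0.165], [0.494, 0.161, 0.205], [0.562, 0.146, 0.159], [0.495, 0.161, 0.2], [0.503, 0.169, 0.198], [0.564, 0.157, 0.157], [0.496, 0.165, 0.195], [0.496, 0.165, 0.192], [0.503, 0.171, 0.184], [0.504, 0.167, 0.178], [0.5, 0.162, 0.173], [0.46, 0.174, 0.138], [0.441, 0.173, 0.147], [0.443, 0.175, 0.144], [0.453, 0.178, 0.137], [0.431, 0.18, 0.15], [0.443, 0.181, 0.14], [0.425, 0.179, 0.149], [0.424, 0.179, 0.146]]
black box z [0.    0.034 0.619]
[[ 0.    -0.23   0.973]
 [-0.     0.973  0.23 ]
 [-1.    -0.     0.   ]]
tool y yaw 103.27898814211848 [ 0.1550205  -0.65693035  0.19917697] 2.85
```

```bash
python3 -m inch '.6 .9 0 0 0 -1;.6 .9 0 0 0 -1;.6 .9 0 0 0 -1;.6 .9 0 0 0 -1;.6 .9 0 0 0 -1;.6 .9 0 0 0 -1;.6 .9 0 0 0 -1;.6 .9 0 0 0 -1;.6 .9 0 0 0 -1;.6 .9 0 0 0 -1;.6 .9 0 0 0 -1;.6 .9 0 0 0 -1' 1 40
python3 -m inch '.6 .9 0 0 0 -1;.6 .9 0 0 0 -1;.6 .9 0 0 0 -1;.6 .9 0 0 0 -1;.7 .9 0 0 0 -.56;0 0 -1 0 0 0;0 0 -1 0 0 0;0 0 0 0 0 0;0 0 0 0 0 0'
cat > st.py <<'E'
from h import *
from scipy.spatial.transform import Rotation as R
s=arm.get_state(); M=R.from_euler("xyz",s["ee_rot"]).as_matrix()
print("t",s["t"],"pos",s["eef_pos"].round(4),"yaw_y",np.degrees(np.arctan2(M[1,1],M[0,1])).round(2),"x",M[:,0].round(3),"F",s["force"].round(1),"w",round(float(s["width"]),4),"q",s["q"].round(2))
E
python3 st.py
```

```text
t: 4.35
eef_pos: [0.3716, -0.3321, 0.1994]
ee_rot: [0.423, 1.57, -0.395]
force: [0.8, -0.3, -0.2]
width: 0.0876
t: 5.48
eef_pos: [0.4647, -0.1982, 0.1404]
ee_rot: [0.767, 1.57, -0.446]
force: [0.3, -0.1, -0.1]
width: 0.0877
t 5.475 pos [ 0.4647 -0.1982  0.1404] yaw_y 20.49 x [ 0.001 -0.001 -1.   ] F [ 0.3 -0.1 -0.1] w 0.0877 q [-0.01  0.13 -0.44  0.   -1.   -2.77]
```

The wrist joint would run out of range for the laying yaw, so I use the equivalent grasp half a turn round.

```bash
for i in 1 2 3; do python3 -m inch '0 0 0 0 0 1;0 0 0 0 0 1;0 0 0 0 0 1;0 0 0 0 0 1;0 0 0 0 0 1;0 0 0 0 0 1;0 0 0 0 0 1;0 0 0 0 0 1;0 0 0 0 0 1;0 0 0 0 0 1;0 0 0 0 0 1;0 0 0 0 0 1' >/dev/null; done
python3 st.py; python3 - <<'E'
from h import *
for n in("side","top"):
    p=arm.grab_frame(n); print(n,proj(p,[.464,-.197,.021]).round(),proj(p,arm.get_state()["eef_pos"]).round())
    c=proj(p,[.464,-.197,.06]).astype(int); save(p,f"pre_{n}.png",(c[0]-60,c[1]-50,c[0]+60,c[1]+50),3)
a=[cv2.imread(f"pics/pre_{n}.png") for n in("side","top")]; cv2.imwrite("pics/pre.png",np.hstack(a))
E
```

```text
t 9.975 pos [ 0.465  -0.1983  0.141 ] yaw_y -159.36 x [ 0.003 -0.    -1.   ] F [0.3 0.7 0. ] w 0.0874 q [-0.01  0.13 -0.44  0.   -1.    0.37]
side [320. 210.] [322. 181.]
top [345. 216.] [350. 213.]
```

View pics/pre.png

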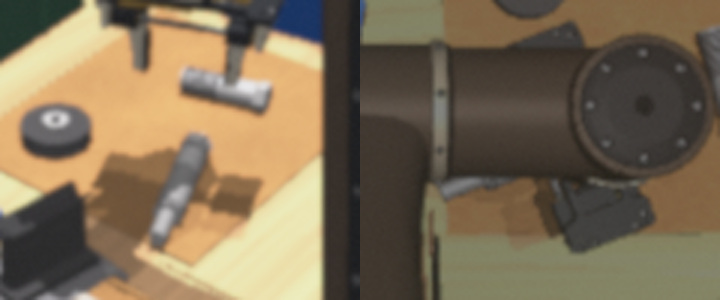

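The side crop shows the open fingers above the spindle, their shadows falling one on each side of it. The gripper is lined up, so I go down and grip.

```bash
python3 -m inch '0 0 -.9 0 0 0;0 0 -.9 0 0 0;0 0 -.9 0 0 0;0 0 -.8 0 0 0;0 0 -.5 0 0 0;0 0 -.3 0 0 0;0 0 0 0 0 0'; python3 -m inch '0 0 0 0 0 0;0 0 0 0 0 0;0 0 0 0 0 0;0 0 0 0 0 0;0 0 0 0 0 0;0 0 0 0 0 0;0 0 0 0 0 0' 0 40; python3 st.py
```

```text
t: 10.95
eef_pos: [0.4641, -0.198, 0.0101]
ee_rot: [1.369, 1.57, -2.986]
force: [-0.0, -0.1, -0.1]
width: 0.0874
t: 11.82
eef_pos: [0.464, -0.1979, 0.0101]
ee_rot: [1.197, 1.571, 3.125]
force: [0.5, 0.2, -0.1]
width: 0.0232
t 11.825 pos [ 0.464  -0.1979  0.0101] yaw_y -159.52 x [-0.  0. -1.] F [ 0.5  0.2 -0.1] w 0.0232 q [-0.01  0.29 -0.59 -0.   -0.68  0.37]
```

```bash
python3 -m inch '0 0 0 0 0 0;0 0 0 0 0 0' ; python3 - <<'E'
from h import *
p=arm.grab_frame("side"); c=proj(p,[.464,-.197,.03]).astype(int); save(p,"g.png",(c[0]-60,c[1]-50,c[0]+60,c[1]+50),4)
C=cloud(p)
m=(C[...,2]>.012)&(C[...,2]<.05)&(C[...,0]>.40)&(C[...,0]<.505)&(C[...,1]>-.30)&(C[...,1]<-.07)
r=cv2.minAreaRect((C[m][:,:2]*1000).astype(np.float32));print(r)
E
```

```text
t: 12.08
eef_pos: [0.4649, -0.198, 0.0106]
ee_rot: [-2.115, 1.569, -0.186]
force: [1.6, 1.0, 5.6]
width: 0.0039
((457.36468505859375, -180.2200469970703), (35.285221099853516, 195.7248992919922), 20.097061157226562)
```

View pics/g.png

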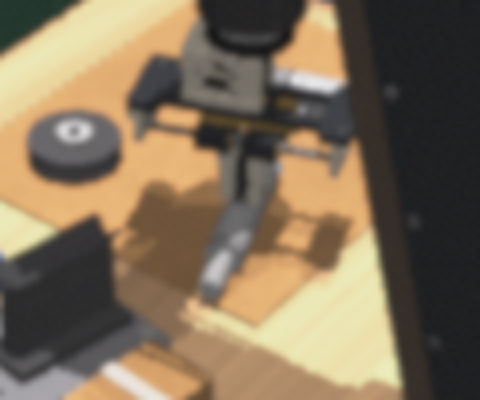

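```bash
python3 st.py; python3 - <<'E'
from h import *
p=arm.grab_frame("side"); C=cloud(p); c0=proj(p,[.464,-.197,.03]).astype(int)
print("tcp px",proj(p,[.4645,-.198,.010]).round(),c0)
for r in range(c0[1]-22,c0[1]+26,3):
    print(r,[tuple((C[r,c]*1000).astype(int)) for c in range(c0[0]-8,c0[0]+14,4)])
E
```

```text
t 12.125 pos [ 0.4651 -0.198   0.0107] yaw_y -159.49 x [ 0.002 -0.    -1.   ] F [-0.   0.   5.5] w 0.0018 q [-0.01  0.29 -0.59  0.   -0.68  0.37]
tcp px [320. 212.] [320 207]
185 [(np.int64(478), np.int64(-162), np.int64(137)), (np.int64(468), np.int64(-171), np.int64(137)), (np.int64(452), np.int64(-170), np.int64(144)), (np.int64(445), np.int64(-184), np.int64(140)), (np.int64(430), np.int64(-185), np.int64(145)), (np.int64(423), np.int64(-198), np.int64(141))]
188 [(np.int64(474), np.int64(-157), np.int64(129)), (np.int64(467), np.int64(-169), np.int64(126)), (np.int64(472), np.int64(-201), np.int64(107)), (np.int64(440), np.int64(-178), np.int64(133)), (np.int64(428), np.int64(-184), np.int64(134)), (np.int64(414), np.int64(-186), np.int64(139))]
191 [(np.int64(469), np.int64(-150), np.int64(123)), (np.int64(458), np.int64(-158), np.int64(124)), (np.int64(450), np.int64(-169), np.int64(121)), (np.int64(434), np.int64(-170), np.int64(128)), (np.int64(425), np.int64(-180), np.int64(125)), (np.int64(507), np.int64(-333), np.int64(7))]
194 [(np.int64(469), np.int64(-151), np.int64(11
[... 2949 characters left out ...]
(np.int64(421), np.int64(-160), np.int64(0)), (np.int64(409), np.int64(-167), np.int64(2)), (np.int64(398), np.int64(-174), np.int64(3))]
227 [(np.int64(424), np.int64(-93), np.int64(29)), (np.int64(435), np.int64(-132), np.int64(-2)), (np.int64(419), np.int64(-133), np.int64(5)), (np.int64(407), np.int64(-139), np.int64(8)), (np.int64(398), np.int64(-150), np.int64(5)), (np.int64(389), np.int64(-162), np.int64(2))]
230 [(np.int64(422), np.int64(-91), np.int64(17)), (np.int64(424), np.int64(-117), np.int64(0)), (np.int64(411), np.int64(-122), np.int64(3)), (np.int64(400), np.int64(-130), np.int64(4)), (np.int64(390), np.int64(-139), np.int64(3)), (np.int64(380), np.int64(-148), np.int64(2))]
```

The fingers shut without stalling at 34 mm. The depth image puts the fingertips at z of about 40 mm, on top of the spindle, though the reported TCP z is 10.7 mm. So the real tips are about 27 mm higher than reported, while x and y agree. I open, measure this offset again and correct for it.

```bash
python3 -m inch '0 0 .5 0 0 0;0 0 .5 0 0 0;0 0 0 0 0 0;0 0 0 0 0 0;0 0 0 0 0 0;0 0 0 0 0 0;0 0 0 0 0 0;0 0 0 0 0 0;0 0 0 0 0 0;0 0 0 0 0 0' 1 40
python3 - <<'E'
from h import *
p=arm.grab_frame("side"); C=cloud(p); s=arm.get_state(); e=s["eef_pos"]; print(e,s["force"])
# fingertips: points near finger positions
u=np.array([.937,.35]); 
d=C[...,:2]-e[:2]; a=d@u; b=d@np.array([-u[1],u[0]])
for sg in(-1,1):
    m=(sg*a>.035)&(sg*a<.07)&(abs(b)<.02)&(C[...,2]>.012)&(C[...,2]<.15); X=C[m]
    print(sg,m.sum(),"z pct",np.percentile(X[:,2],[0,2,10,50]).round(4),"a",np.percentile(a[m],[2,50,98]).round(4),"b",np.percentile(b[m],[2,50,98]).round(4))
m=(C[...,2]>.012)&(C[...,2]<.05)&(C[...,0]>.40)&(C[...,0]<.505)&(C[...,1]>-.30)&(C[...,1]<-.07)&~((abs(a)>.03)&(abs(b)<.03))
print(cv2.minAreaRect((C[m][:,:2]*1000).astype(np.float32)))
E
```

```text
t: 13.42
eef_pos: [0.4641, -0.1979, 0.0402]
ee_rot: [2.338, 1.571, -2.017]
force: [0.4, 0.6, -0.6]
width: 0.0868
[ 0.46405927 -0.19794434  0.04016551] [-0.67024713  0.16371172  0.58908503]
-1 66 z pct [0.0675 0.0697 0.0738 0.0933] a [-0.0621 -0.053  -0.0434] b [0.0022 0.012  0.0175]
1 90 z pct [0.0648 0.0682 0.0739 0.1002] a [0.0431 0.049  0.062 ] b [-0.0041  0.0104  0.0164]
((458.1564636230469, -180.3495330810547), (34.854225158691406, 192.66749572753906), 21.218515396118164)
```

```bash
python3 -m inch '0 0 -.6 0 0 0;0 0 -.6 0 0 0;0 0 -.4 0 0 0;0 0 -.2 0 0 0;0 0 0 0 0 0' 1 40; python3 -m inch '0 0 0 0 0 0;0 0 0 0 0 0;0 0 0 0 0 0;0 0 0 0 0 0;0 0 0 0 0 0;0 0 0 0 0 0;0 0 0 0 0 0;0 0 0 0 0 0' 0 40; python3 st.py
```

```text
t: 14.1
eef_pos: [0.4639, -0.198, -0.014]
ee_rot: [1.263, 1.57, -3.092]
force: [-0.2, -0.8, -0.8]
width: 0.0877
t: 15.1
eef_pos: [0.4646, -0.1979, -0.0137]
ee_rot: [-1.994, 1.57, -0.065]
force: [1.9, 1.0, 1.3]
width: 0.0331
t 15.1 pos [ 0.4646 -0.1979 -0.0137] yaw_y -159.5 x [ 0.001 -0.    -1.   ] F [1.9 1.  1.3] w 0.0331 q [-0.01  0.33 -0.61  0.   -0.62  0.37]
```

Gripped at 33 mm. Now I lift and carry it to a standby pose in front of the rest.

```bash
python3 -m inch '0 0 .4 0 0 0;0 0 .8 0 0 0;0 0 .9 0 0 0;0 0 .9 0 0 0;0 0 .8 0 0 0;0 0 .5 0 0 0;0 0 0 0 0 0' - 50; python3 -m inch '.06 .5 0 0 0 -.6;.06 .6 0 0 0 -.6;.06 .6 0 0 0 -.6;.06 .6 0 0 0 -.6;.06 .6 0 0 0 -.6;.06 .6 0 0 0 -.6;.06 .6 0 0 0 -.6;.06 .6 0 0 0 -.6;.06 .5 0 0 0 -.6;.06 .32 0 0 0 -.74;0 0 0 0 0 0'; python3 st.py; cat > sp.py <<'E'
from h import *
def meas(lo=.1,hi=.19,box=(.40,.56,-.16,.11)):
    s=arm.get_state(); e=s["eef_pos"]
    for n in("top","side"):
        p=arm.grab_frame(n); C=cloud(p)
        r=arm.masks_of(p,"spindle"); 
        for k in r[:2]:
            m=k["mask"]; X=C[m]; ok=(X[:,0]>box[0])&(X[:,0]<box[1])&(X[:,1]>box[2])&(X[:,1]<box[3])&(X[:,2]>.05)
            print(n,round(k["confidence"],2),m.sum(),ok.sum())
            if ok.sum()>30:
                X=X[ok]; F=np.array([[.984,-.177],[.177,.984]]); f=(X[:,:2]-[.4915,.018])@F.T; f[:,1]-=.084
                print("  fixture x",np.percentile(f[:,0],[2,50,98]).round(4),"y",np.percentile(f[:,1],[0,2,98,100]).round(4),"ztop",np.percentile(X[:,2],[50,95]).round(4))
                for b in np.arange(-.26,.04,.02):
                    q=(f[:,1]>=b)&(f[:,1]<b+.02)
                    if q.sum()>4: print("   y",round(b+.01,3),q.sum(),"x",f[q,0].min().round(4),f[q,0].max().round(4),"z95",np.percentile(X[q,2],95).round(4))
        for t in("spindle_tip","spindle_tail"):
            print(t,[(round(r["confidence"],2),np.round(np.array(r["position"])*[560,420],1).tolist()) for r in arm.place_of(p,t)[:3]])
    return p
p=meas(); c=proj(p,[.485,0,.13]).astype(int); save(p,"lift.png",(c[0]-90,c[1]-75,c[0]+90,c[1]+75),4)
E
python3 sp.py
```

```text
t: 15.98
eef_pos: [0.4642, -0.1979, 0.1159]
ee_rot: [-1.81, 1.569, 0.118]
force: [0.2, 0.8, -5.6]
width: 0.0328
t: 17.35
eef_pos: [0.4812, -0.032, 0.1139]
ee_rot: [1.932, 1.568, -2.958]
force: [0.3, 0.3, -4.9]
width: 0.0332
t 17.35 pos [ 0.4812 -0.032   0.1139] yaw_y 169.85 x [-0.002 -0.    -1.   ] F [ 0.3  0.3 -4.9] w 0.0332 q [ 0.34  0.12 -0.52 -0.   -0.93 -0.52]
top 0.86 411 0
top 0.39 94 94
  fixture x [-0.0186 -0.0051  0.017 ] y [-0.2175 -0.2172 -0.1935 -0.1863] ztop [0.1628 0.1696]
   y -0.21 79 x -0.0197 0.0179 z95 0.1696
   y -0.19 15 x -0.0169 0.003 z95 0.26
spindle_tip [(0.7, [158.0, 299.9]), (0.5, [154.9, 231.4]), (0.39, [248.3, 203.6])]
spindle_tail [(0.54, [319.5, 213.7])]
side 0.88 761 0
side 0.62 326 310
  fixture x [-0.0201 -0.0103  0.0095] y [-0.1367 -0.1303 -0.0227 -0.0204] ztop [0.1566 0.1661]
   y -0.13 33 x -0.0198 0.0208 z95 0.1672
   y -0.11 56 x -0.0199 0.0068 z95 0.1665
   y -0.09 63 x -0.0231 0.0091 z95 0.1659
   y -0.07 75 x -0.0204 0.0156 z95 0.1665
   y -0.05 35 x -0.0163 0.005 z95 0.1578
   y -0.03 48 x -0.0142 0.0062 z95 0.159
spindle_tip [(0.66, [265.3, 359.1])]
spindle_tail [(0.89, [305.3, 311.7]), (0.51, [279.0, 197.4]), (0.18, [248.6, 226.0])]
```

View pics/lift.png

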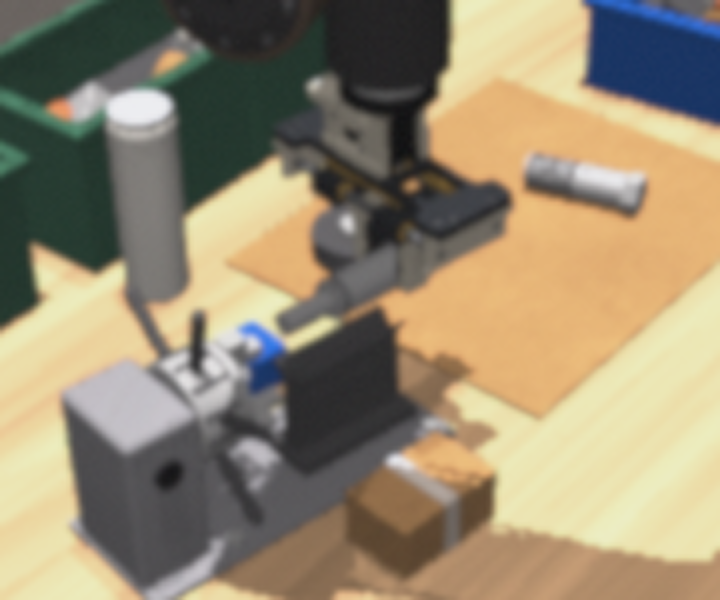

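Side view: the spindle is held level at about (360,290) in the crop. Its shank points at the chuck and stops short of the jaws, and the rest below is clear. Axis z is about 150 mm, tip at fixture y of about -23 mm. I lower it to just above the seat, then advance.

```bash
python3 -m inch '.05 0 -.4 0 0 0;0 0 -.4 0 0 0;0 0 -.23 0 0 0;0 0 0 0 0 0'; python3 -m inch '.06 .3 0 0 0 0;.05 .3 0 0 0 0;.06 .3 0 0 0 0;.05 .3 0 0 0 0;.05 .28 0 0 0 0;0 0 0 0 0 0;0 0 0 0 0 0'; python3 st.py;  python3 -m inch '0 0 -.04 0 0 0;0 0 -.03 0 0 0;0 0 0 0 0 0'; python3 -m inch '0 0 -.03 0 0 0;0 0 0 0 0 0'
```

```text
t: 18.25
eef_pos: [0.4829, -0.0325, 0.0834]
ee_rot: [2.083, 1.569, -2.807]
force: [-0.2, 0.3, -5.6]
width: 0.0331
t: 19.12
eef_pos: [0.4915, 0.012, 0.0842]
ee_rot: [2.187, 1.571, -2.704]
force: [-1.4, -0.9, -5.9]
width: 0.0333
t 19.125 pos [0.4915 0.012  0.0842] yaw_y 169.79 x [-0. -0. -1.] F [-1.4 -0.9 -5.9] w 0.0333 q [ 0.43  0.17 -0.54  0.   -0.86 -0.6 ]
t: 19.5
eef_pos: [0.4915, 0.0119, 0.082]
ee_rot: [2.139, 1.571, -2.752]
force: [-0.1, 0.2, -5.0]
width: 0.0332
t: 19.75
eef_pos: [0.4916, 0.012, 0.0812]
ee_rot: [2.149, 1.571, -2.742]
force: [-0.6, -0.7, -5.4]
width: 0.0326
```

```bash
python3 -m inch '0 0 -.03 0 0 0;0 0 0 0 0 0';python3 -m inch '0 0 -.02 0 0 0;0 0 0 0 0 0'; python3 -m inch '0 0 -.02 0 0 0;0 0 0 0 0 0'
```

```text
t: 20.0
eef_pos: [0.4919, 0.0121, 0.0807]
ee_rot: [-1.388, 1.57, 0.004]
force: [-0.5, -0.1, -1.4]
width: 0.0326
t: 20.25
eef_pos: [0.492, 0.0121, 0.0804]
ee_rot: [-1.347, 1.57, 0.046]
force: [-2.4, 0.8, 3.9]
width: 0.033
t: 20.5
eef_pos: [0.4921, 0.0121, 0.0803]
ee_rot: [-1.377, 1.57, 0.016]
force: [-5.3, 0.6, 11.0]
width: 0.0328
```

```bash
python3 -m inch '0 0 .03 0 0 0;0 0 0 0 0 0;0 0 0 0 0 0;0 0 0 0 0 0;0 0 0 0 0 0;0 0 0 0 0 0' 1 20; python3 -m inch '0 0 .8 0 0 0;0 0 .9 0 0 0;-.16 -.9 0 0 0 0;-.16 -.9 0 0 0 0;-.17 -.9 0 0 0 0;-.17 -.91 0 0 0 0;0 0 0 0 0 0;0 0 0 0 0 0;0 0 0 0 0 0;0 0 0 0 0 0' 0 20; python3 st.py
python3 - <<'E'
from h import *
exec(open("sp.py").read().split("p=meas()")[0].split("import *")[1])
p=meas(box=(.40,.56,-.2,.12))
E
```

```text
t: 21.25
eef_pos: [0.4916, 0.0121, 0.08]
ee_rot: [2.456, 1.571, -2.435]
force: [-0.4, 0.4, 0.0]
width: 0.0853
t: 22.5
eef_pos: [0.472, -0.0957, 0.131]
ee_rot: [1.138, 1.571, 2.532]
force: [-0.0, 0.0, 0.9]
width: 0.0008
t 22.5 pos [ 0.472  -0.0957  0.131 ] yaw_y 169.83 x [-0.  0. -1.] F [-0.   0.   0.9] w 0.0008 q [ 0.21  0.1  -0.5  -0.   -0.97 -0.39]
top 0.75 636 0
spindle_tip [(0.71, [227.6, 200.7]), (0.71, [293.0, 124.4]), (0.6, [157.1, 299.3])]
spindle_tail [(0.91, [222.0, 295.9])]
side 0.74 454 452
  fixture x [-0.019  -0.0104  0.0057] y [-0.1645 -0.16    0.0073  0.0162] ztop [0.1239 0.1317]
   y -0.17 11 x -0.0142 0.0075 z95 0.1307
   y -0.15 54 x -0.0201 0.0072 z95 0.1316
   y -0.13 45 x -0.0191 0.0028 z95 0.1316
   y -0.11 51 x -0.0199 0.0057 z95 0.1321
   y -0.09 53 x -0.0183 0.0049 z95 0.131
   y -0.07 54 x -0.022 0.0057 z95 0.1315
   y -0.05 59 x -0.0182 0.0087 z95 0.1322
   y -0.03 74 x -0.0188 0.0141 z95 0.1312
   y -0.01 32 x -0.0141 0.0032 z95 0.126
   y 0.01 19 x -0.0121 0.0003 z95 0.1238
side 0.69 4142 398
  fixture x [-0.0254 -0.0073  0.0016] y [-0.1368 -0.1331  0.0159  0.0191] ztop [0.0773 0.1432]
   y -0.13 42 x -0.0185 -0.0043 z95 0.1026
   y -0.11 59 x -0.0201 -0.0016 z95 0.1027
   y -0.09 53 x -0.0189 -0.0031 z95 0.1044
   y -0.07 55 x -0.0186 -0.0022 z95 0.1029
   y -0.05 59 x -0.0171 -0.0029 z95 0.1018
   y -0.03 67 x -0.0172 0.0043 z95 0.101
   y -0.01 6 x -0.0278 -0.0044 z95 0.1406
   y 0.01 57 x -0.0297 0.0112 z95 0.1576
spindle_tip [(0.92, [264.2, 363.1]), (0.83, [248.1, 231.3]), (0.19, [228.1, 204.5])]
spindle_tail [(0.92, [306.8, 307.1]), (0.71, [292.9, 206.0]), (0.27, [256.1, 256.7])]
```

```bash
python3 -m inch '0 0 -.8 0 0 0;0 0 -.95 0 0 0;0 0 0 0 0 0;0 .1 0 0 0 0;.03 .2 0 0 0 0;.04 .2 0 0 0 0;.04 .2 0 0 0 0;0 0 0 0 0 0'; python3 -m inch '.02 .1 0 0 0 0;.02 .1 0 0 0 0;0 0 0 0 0 0'; python3 -m inch '.02 .1 0 0 0 0;0 0 0 0 0 0'
```

```text
t: 23.9
eef_pos: [0.4754, -0.0747, 0.0788]
ee_rot: [-1.093, 1.57, 0.3]
force: [-0.2, -0.1, -0.4]
width: 0.0002
t: 24.28
eef_pos: [0.4762, -0.0693, 0.0785]
ee_rot: [2.321, 1.57, -2.57]
force: [-0.8, -1.7, 0.6]
width: 0.0002
t: 24.52
eef_pos: [0.4768, -0.0666, 0.0786]
ee_rot: [2.695, 1.57, -2.196]
force: [0.3, -6.6, 1.0]
width: 0.0004
```

```bash
python3 -m inch '.01 .07 0 0 0 0;0 0 0 0 0 0'; python3 -m inch '.01 .07 0 0 0 0;0 0 0 0 0 0';python3 -m inch '.01 .07 0 0 0 0;0 0 0 0 0 0'
```

```text
t: 24.78
eef_pos: [0.4765, -0.0665, 0.0786]
ee_rot: [2.841, 1.567, -2.049]
force: [1.3, -17.5, 1.1]
width: 0.0006
t: 25.02
eef_pos: [0.4763, -0.0664, 0.0788]
ee_rot: [2.855, 1.564, -2.035]
force: [2.5, -29.6, 0.8]
width: 0.0006
t: 25.28
eef_pos: [0.4759, -0.0663, 0.0789]
ee_rot: [2.848, 1.561, -2.042]
force: [3.3, -42.5, 2.0]
width: 0.0005
```

```bash
python3 -m inch '-.05 -.3 0 0 0 0;-.05 -.3 0 0 0 0;0 0 .9 0 0 0;0 0 .9 0 0 0;0 0 .9 0 0 0;0 0 .9 0 0 0;0 0 .9 0 0 0;0 0 .9 0 0 0;0 0 0 0 0 0'; python3 st.py
python3 - <<'E'
from h import *
exec(open("sp.py").read().split("p=meas()")[0].split("import *")[1])
p=meas(box=(.40,.56,-.2,.12)); C=cloud(p)
c=proj(p,[.505,.06,.13]).astype(int); save(p,"home.png",(c[0]-50,c[1]-45,c[0]+50,c[1]+45),7)
m=(C[...,2]>.117)&(C[...,2]<.15)&(C[...,0]>.44)&(C[...,0]<.54)&(C[...,1]>-.12)&(C[...,1]<.03); X=C[m]
F=np.array([[.984,-.177],[.177,.984]]); f=(X[:,:2]-[.4915,.018])@F.T; f[:,1]-=.084
print("top-band tail y",np.sort(f[:,1])[:6].round(4), len(X))
E
```

```text
t: 26.4
eef_pos: [0.4762, -0.0773, 0.2426]
ee_rot: [-1.113, 1.566, 0.28]
force: [-0.2, 0.3, -1.6]
width: 0.0006
t 26.4 pos [ 0.4762 -0.0773  0.2426] yaw_y 169.83 x [ 0.004  0.001 -1.   ] F [-0.2  0.3 -1.6] w 0.0006 q [ 0.25  0.01 -0.33 -0.   -1.23 -0.43]
top 0.97 514 0
spindle_tip [(0.8, [155.8, 299.6])]
spindle_tail [(0.96, [218.9, 290.8])]
side 0.9 881 0
side 0.74 539 516
  fixture x [-0.0192 -0.0099  0.0091] y [-0.1581 -0.1543  0.0096  0.0174] ztop [0.1241 0.1314]
   y -0.15 60 x -0.0206 0.0102 z95 0.1319
   y -0.13 56 x -0.0197 0.0109 z95 0.1316
   y -0.11 59 x -0.0192 0.0072 z95 0.1314
   y -0.09 64 x -0.0199 0.0114 z95 0.1309
   y -0.07 63 x -0.0194 0.0106 z95 0.1321
   y -0.05 60 x -0.0199 0.0153 z95 0.131
   y -0.03 60 x -0.018 0.0098 z95 0.1312
   y -0.01 64 x -0.0195 0.0066 z95 0.1307
   y 0.01 30 x -0.0116 0.0031 z95 0.1251
spindle_tip [(0.86, [265.3, 360.9]), (0.79, [243.9, 229.6])]
spindle_tail [(0.8, [305.2, 312.0]), (0.76, [290.7, 205.9])]
top-band tail y [-0.1578 -0.1573 -0.1573 -0.1572 -0.1569 -0.1565] 195
```

View pics/home.png

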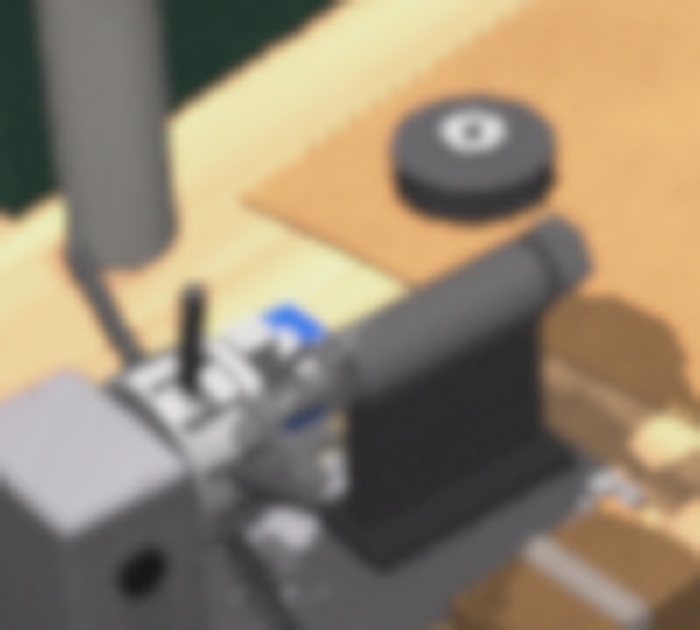

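The side view shows the spindle lying in the rest, shank in the chuck, with its head at (565,250) just past the rest's outer end. The tail is at about -160 mm, so it is home. It stopped hard at over 40 N. Now the spokes.

```bash
python3 -m inch '-.09 .9 0 0 0 0;-.09 .9 0 0 0 0;-.09 .9 0 0 0 0;-.09 .9 0 0 0 0;-.09 .9 0 0 0 0;-.09 .9 0 0 0 0;-.09 .9 0 0 0 0;-.08 .95 0 0 0 0;-.08 .95 0 0 0 0;0 0 0 0 0 0;0 0 0 0 0 0'; python3 -m inch '0 0 -.9 0 0 0;0 0 -.9 0 0 0;0 0 -.85 0 0 0;0 0 0 0 0 0;0 0 0 0 0 0'; python3 st.py; cat > hub.py <<'E'
from h import *
s=arm.get_state(); e=s["eef_pos"]; F=np.array([[.984,-.177],[.177,.984]])
r=F@(e[:2]-[.5165,.1573]); f=F@s["force"][:2]
print("t",s["t"].__round__(2),"rel hub x",(r[0]*1000).round(1),"y",(r[1]*1000).round(1),"true tip z rel axis",round((e[2]+.027-.115)*1000,1),"F fix",f.round(1),s["force"][2].round(1))
E
python3 hub.py; python3 - <<'E'
from h import *
p=arm.grab_frame("side"); c=proj(p,[.50,.16,.17]).astype(int); save(p,"spoke.png",(c[0]-60,c[1]-50,c[0]+60,c[1]+50),5)
E
```

```text
t: 28.18
eef_pos: [0.451, 0.1679, 0.2403]
ee_rot: [2.483, 1.57, -2.408]
force: [0.4, 0.7, 0.5]
width: 0.0006
t: 28.8
eef_pos: [0.4518, 0.1679, 0.1621]
ee_rot: [-1.072, 1.57, 0.32]
force: [0.0, 0.1, -0.0]
width: 0.0006
t 28.8 pos [0.4518 0.1679 0.1621] yaw_y 169.76 x [ 0.001  0.    -1.   ] F [ 0.   0.1 -0. ] w 0.0006 q [ 0.77  0.07 -0.46  0.   -1.05 -0.94]
t 28.8 rel hub x -65.6 y -1.0 true tip z rel axis 74.1 F fix [0.  0.1] -0.0
```

View pics/spoke.png

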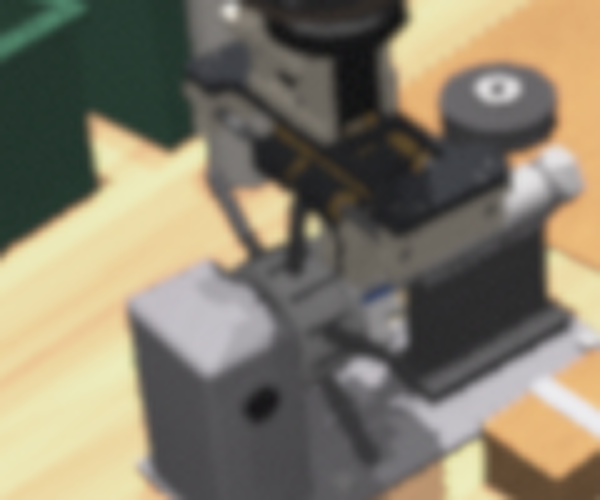

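```bash
python3 -m inch '.32 -.06 .03 0 0 0;.32 -.06 .03 0 0 0;.32 -.06 .03 0 0 0;.32 -.06 .03 0 0 0;0 0 0 0 0 0'; python3 hub.py; python3 -m inch '.35 -.06 .03 0 0 0;.35 -.06 .03 0 0 0;.33 -.06 -.12 0 0 0;.33 -.06 -.12 0 0 0;.3 -.05 -.2 0 0 0;.3 -.05 -.2 0 0 0;0 0 0 0 0 0'; python3 hub.py
```

```text
t: 29.48
eef_pos: [0.4904, 0.1607, 0.1646]
ee_rot: [3.04, 1.571, -1.851]
force: [0.0, 0.6, -0.2]
width: 0.0001
t 29.48 rel hub x -26.3 y -1.3 true tip z rel axis 76.6 F fix [-0.1  0.6] -0.2
t: 30.35
eef_pos: [0.5499, 0.1505, 0.1471]
ee_rot: [-1.474, 1.57, -0.082]
force: [0.4, 0.2, 0.3]
width: 0.0007
t 30.35 rel hub x 34.0 y -0.8 true tip z rel axis 59.1 F fix [0.4 0.3] 0.3
```

```bash
cat > spk.py <<'E'
from h import *
F=np.array([[.984,-.177],[.177,.984]])
for n in("side","top"):
    p=arm.grab_frame(n); C=cloud(p); f=(C[...,:2]-[.5165,.1573])@F.T
    bias=.003 if n=="side" else -.003
    m=(abs(f[...,1]-bias)<.011)&(C[...,2]>.02)&(C[...,2]<.25); x=f[m][:,0]; z=C[m][:,2]-.115; r=np.hypot(x,z); k=(r>.055)&(r<.104)
    th=np.degrees(np.arctan2(x[k],z[k])); h,_=np.histogram(th,np.arange(-180,181,5)); print(n,{int(-180+5*i):int(v) for i,v in enumerate(h) if v>2})
save(p if n=="side" else arm.grab_frame("side"),"spk.png")
E
python3 spk.py; python3 - <<'E'
from h import *
f=cv2.imread("pics/spk.png"); cv2.imwrite("pics/spk_c.png",cv2.resize(f[170:290,180:300],None,fx=5,fy=5,interpolation=cv2.INTER_CUBIC))
E
```

```text
side {-140: 46, -135: 16, -85: 3, -80: 29, -75: 17, -25: 23, -20: 23, 5: 14, 10: 25, 15: 21, 20: 10, 25: 13, 30: 12, 35: 7, 40: 15}
top {-140: 10, -135: 4, -85: 3, -80: 27, -75: 23, -20: 7, -15: 17}
```

View pics/spk_c.png

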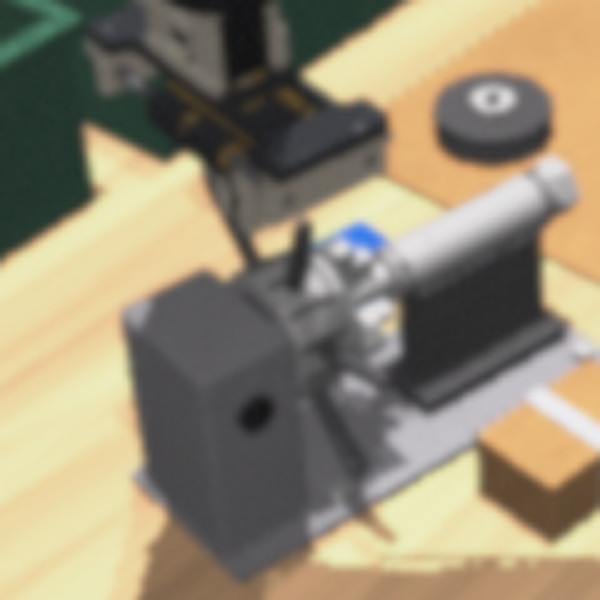

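The histogram puts the next spoke at about -18° and the one behind it at about -78°. Starting angles were -14° and -74°, so the sleeve has turned roughly 55°. I check this through the second stroke.

```bash
python3 -m inch '0 0 .8 0 0 0;0 0 .8 0 0 0;0 0 .8 0 0 0;-.9 .16 0 0 0 0;-.9 .16 0 0 0 0;-.9 .16 0 0 0 0;-.9 .16 0 0 0 0;0 0 0 0 0 0;0 0 -.7 0 0 0;0 0 -.7 0 0 0;0 0 -.6 0 0 0;0 0 0 0 0 0'; python3 hub.py; python3 spk.py; python3 -m inch '.32 -.06 .02 0 0 0;.32 -.06 .02 0 0 0;.32 -.06 .02 0 0 0;.32 -.06 .02 0 0 0'; python3 hub.py;  python3 -m inch '.32 -.06 .02 0 0 0;.32 -.06 .02 0 0 0'; python3 hub.py; python3 spk.py
```

```text
t: 32.0
eef_pos: [0.4401, 0.1693, 0.1583]
ee_rot: [2.506, 1.568, -2.385]
force: [0.7, 0.3, 1.1]
width: 0.0006
t 32.0 rel hub x -77.3 y -1.7 true tip z rel axis 70.3 F fix [0.6 0.4] 1.1
side {-140: 40, -135: 20, -80: 31, -75: 19, -25: 19, -20: 21, 35: 25, 40: 34}
top {35: 28, 40: 23, 90: 4, 95: 32, 100: 17}
t: 32.65
eef_pos: [0.4791, 0.1625, 0.1621]
ee_rot: [1.612, 1.57, 3.004]
force: [-6.1, 1.8, 6.4]
width: 0.0004
t 32.65 rel hub x -37.7 y -1.5 true tip z rel axis 74.1 F fix [-6.3  0.7] 6.4
t: 32.9
eef_pos: [0.4984, 0.1589, 0.1632]
ee_rot: [1.502, 1.57, 2.894]
force: [-4.1, 1.5, 3.3]
width: 0.0006
t 32.9 rel hub x -18.1 y -1.6 true tip z rel axis 75.2 F fix [-4.3  0.8] 3.3
side {-180: 8, -175: 7, -120: 41, -115: 19, -65: 8, -60: 25, -55: 6, -25: 27, -20: 12, -15: 10, -10: 17, -5: 20, 0: 9, 55: 34, 60: 23}
top {-120: 3, -60: 18, -55: 23, -50: 3}
```

```bash
python3 -m inch '.3 -.05 .02 0 0 0;.2 -.04 0 0 0 0'; python3 hub.py; python3 -m inch '.2 -.04 -.04 0 0 0'; python3 hub.py; python3 -m inch '.2 -.04 -.06 0 0 0'; python3 hub.py
```

```text
t: 33.3
eef_pos: [0.5122, 0.1561, 0.1626]
ee_rot: [1.993, 1.568, -2.897]
force: [-5.0, 2.0, -2.9]
width: 0.0005
t 33.3 rel hub x -4.0 y -2.0 true tip z rel axis 74.6 F fix [-5.2  1.1] -2.9
t: 33.42
eef_pos: [0.5184, 0.1549, 0.1616]
ee_rot: [2.02, 1.569, -2.871]
force: [-5.3, 1.3, -0.8]
width: 0.0004
t 33.42 rel hub x 2.3 y -2.0 true tip z rel axis 73.6 F fix [-5.5  0.3] -0.8
t: 33.55
eef_pos: [0.5245, 0.1538, 0.1599]
ee_rot: [1.988, 1.569, -2.902]
force: [-5.5, 1.5, 0.2]
width: 0.0005
t 33.55 rel hub x 8.5 y -2.1 true tip z rel axis 71.9 F fix [-5.7  0.5] 0.2
```

```bash
for i in 1; do python3 -m inch '.13 -.02 -.05 0 0 0' >/dev/null; python3 hub.py; done; python3 -m inch '.13 -.02 -.05 0 0 0' >/dev/null; python3 hub.py; python3 -m inch '.1 -.02 -.05 0 0 0' >/dev/null; python3 hub.py;
```

```text
t 33.67 rel hub x 12.5 y -2.0 true tip z rel axis 70.5 F fix [-6.7 -0.1] 3.0
t 33.8 rel hub x 16.1 y -2.0 true tip z rel axis 69.1 F fix [-7.8 -0.6] 3.4
t 33.92 rel hub x 19.1 y -2.1 true tip z rel axis 67.8 F fix [-10.4   0.2] 4.8
```

Force is building, so the jaws have met the shank. I keep pushing along the arc to well above 15 N.

```bash
python3 -m inch '.12 -.02 -.07 0 0 0' >/dev/null; python3 hub.py; python3 -m inch '.12 -.02 -.07 0 0 0' >/dev/null; python3 hub.py; python3 -m inch '.12 -.02 -.07 0 0 0;0 0 0 0 0 0' >/dev/null; python3 hub.py;
```

```text
t 34.05 rel hub x 22.5 y -2.0 true tip z rel axis 66.0 F fix [-11.   -0.2] 8.7
t 34.17 rel hub x 25.8 y -2.1 true tip z rel axis 64.1 F fix [-15.8  -0. ] 13.0
t 34.42 rel hub x 29.0 y -2.1 true tip z rel axis 62.2 F fix [-15.6   0.7] 12.1
```

```bash
python3 -m inch '.1 -.02 -.08 0 0 0;0 0 0 0 0 0' >/dev/null; python3 hub.py; python3 -m inch '.1 -.02 -.08 0 0 0;0 0 0 0 0 0' >/dev/null; python3 hub.py; python3 spk.py
```

```text
t 34.67 rel hub x 31.7 y -2.1 true tip z rel axis 60.4 F fix [-19.3   0.3] 18.1
t 34.92 rel hub x 34.3 y -2.2 true tip z rel axis 58.4 F fix [-22.    0.7] 22.7
side {-145: 9, -140: 40, -135: 13, -85: 7, -80: 35, -75: 8, -25: 31, -20: 14, 5: 7, 10: 28, 15: 19, 20: 15, 25: 12, 30: 8, 35: 15, 40: 14, 95: 3}
top {-140: 10, -135: 3, -80: 36, -75: 19, -20: 7, -15: 13}
```

```bash
python3 -m inch '-.15 .03 .1 0 0 0;0 0 .6 0 0 0;0 0 .9 0 0 0;0 0 .9 0 0 0;0 0 .9 0 0 0;-.5 -.6 .6 0 0 0;-.7 -.8 .4 0 0 0;-.8 -.9 0 0 0 0;-.8 -.9 0 0 0 0;-.8 -.9 0 0 0 0;-.8 -.9 0 0 0 0;0 0 0 0 0 0'; python3 spk.py
python3 - <<'E'
from h import *
exec(open("sp.py").read().split("p=meas()")[0].split("import *")[1])
p=meas(box=(.40,.56,-.2,.12))
c=proj(p,[.508,.1,.12]).astype(int); save(p,"fin.png",(c[0]-55,c[1]-50,c[0]+55,c[1]+50),6)
for n in("top","side"):
    p=arm.grab_frame(n)
    for t in("bolt","pulley","spray_can","carton","coil","bearing","jaw_top","jaw_near","jaw_far"):
        r=arm.place_of(p,t)[:1]
        if r: c,q=np.array(r[0]["position"])*[560,420]; print(n,t,round(r[0]["confidence"],2),round(c),round(q))
    C=cloud(p)
    for nm,lo,hi,x0,x1,y0,y1 in(("carton",.035,.06,.3,.43,-.02,.13),("coil",.03,.06,.56,.65,-.05,.13)):
        m=(C[...,2]>lo)&(C[...,2]<hi)&(C[...,0]>x0)&(C[...,0]<x1)&(C[...,1]>y0)&(C[...,1]<y1)
        if m.any(): print(n,nm,np.round(cv2.minAreaRect((C[m][:,:2]*1000).astype(np.float32))[0],1))
E
```

```text
t: 36.58
eef_pos: [0.4158, -0.0013, 0.278]
ee_rot: [-1.194, 1.567, 0.197]
force: [0.6, 0.2, -0.1]
width: 0.0003
side {-160: 3, -155: 40, -150: 11, -100: 4, -95: 33, -90: 22, -40: 17, -35: 20, -30: 3, 20: 32, 25: 28, 80: 24, 85: 17}
top {-155: 6, -150: 3, -95: 20, -90: 20, -35: 18, -30: 25, 20: 25, 25: 26, 75: 5, 80: 38, 85: 18, 140: 5}
top 0.66 121 121
  fixture x [-0.0129  0.0025  0.0166] y [-0.0527 -0.0497 -0.0083 -0.0058] ztop [0.128  0.1347]
   y -0.05 22 x -0.0033 0.0162 z95 0.1333
   y -0.03 71 x -0.0138 0.0181 z95 0.1371
   y -0.01 28 x -0.0102 0.0144 z95 0.1316
spindle_tip [(0.54, [237.6, 200.2])]
spindle_tail []
side 0.92 538 519
  fixture x [-0.019  -0.0104  0.0095] y [-0.1607 -0.1542  0.0036  0.0162] ztop [0.1235 0.1319]
   y -0.15 55 x -0.0198 0.0149 z95 0.1329
   y -0.13 59 x -0.0217 0.0077 z95 0.1315
   y -0.11 62 x -0.0195 0.0126 z95 0.1318
   y -0.09 59 x -0.0179 0.0089 z95 0.1319
   y -0.07 63 x -0.0201 0.011 z95 0.1311
   y -0.05 71 x -0.0213 0.0127 z95 0.1321
   y -0.03 68 x -0.0193 0.0127 z95 0.1321
   y -0.01 66 x -0.0174 0.0117 z95 0.1312
   y 0.01 15 x -0.0157 -0.0035 z95 0.1228
side 0.85 887 0
spindle_tip [(0.81, [263.4, 362.3]), (0.67, [245.5, 233.0])]
spindle_tail [(0.91, [304.8, 309.7]), (0.72, [290.7, 205.6])]
top bolt 0.89 411 192
top pulley 0.83 342 157
top spray_can 0.7 292 124
top coil 0.98 275 173
top bearing 0.58 153 232
top jaw_top 0.53 245 200
top jaw_near 0.5 247 194
top jaw_far 0.64 272 202
top carton [347.5  15.5]
top coil [610.   37.6]
side bolt 0.54 276 197
side pulley 0.63 279 197
side spray_can 0.92 227 204
side carton 0.91 294 264
side coil 0.62 249 228
side bearing 0.75 206 329
side jaw_near 0.46 248 225
side carton [377.1  65. ]
side coil [614.9   8.7]
```

View pics/fin.png

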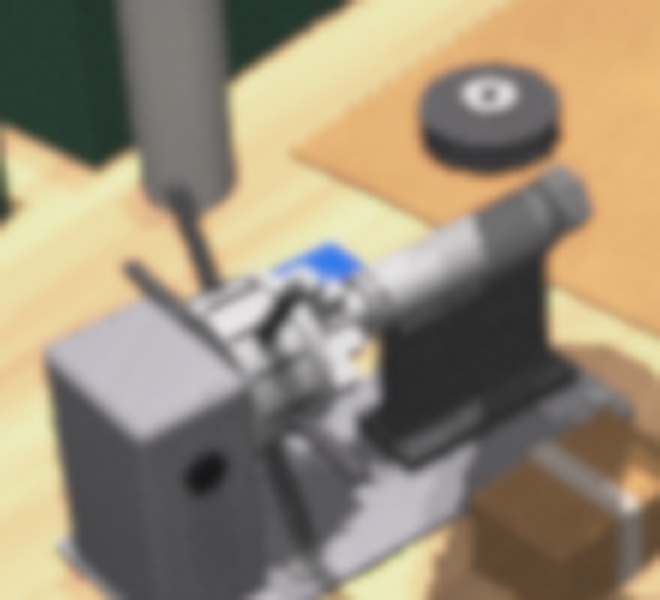

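Side view: the spindle is seated with the jaws closed round the shank. But the spokes now read about 24°/-34°/-93°, against about 42° under load. The sleeve has come back to a joint of about 1.7, which is borderline. I push this spoke again and unload slowly, watching the force, to see whether that is springback.

```bash
python3 -m inch '.5 .9 0 0 0 0;.5 .9 0 0 0 0;.5 .9 0 0 0 0;.5 .9 0 0 0 0;.5 .9 0 0 0 0;.46 .86 0 0 0 0;0 0 -.4 0 0 0;0 0 -.9 0 0 0;0 0 -.9 0 0 0;0 0 -.9 0 0 0;0 0 -.7 0 0 0;0 0 0 0 0 0' >/dev/null; python3 hub.py; python3 spk.py; python3 -m inch '.2 -.04 -.03 0 0 0;.2 -.04 -.06 0 0 0' >/dev/null; python3 hub.py;  python3 -m inch '.2 -.04 -.08 0 0 0' >/dev/null; python3 hub.py; python3 -m inch '.2 -.04 -.1 0 0 0' >/dev/null; python3 hub.py
```

```text
t 39.62 rel hub x -13.1 y 0.5 true tip z rel axis 73.1 F fix [-0.2 -0. ] 0.1
side {-155: 39, -150: 15, -100: 3, -95: 38, -90: 17, -40: 16, -35: 23, -25: 7, -20: 22, -15: 5, -10: 14, -5: 11, 0: 5, 15: 3, 20: 30, 25: 24, 30: 3, 80: 23, 85: 17}
top {-35: 11, -30: 6}
t 40.02 rel hub x 0.9 y 1.5 true tip z rel axis 72.8 F fix [-0.5 -0.9] -0.0
t 40.15 rel hub x 6.9 y 1.2 true tip z rel axis 69.9 F fix [-0.3  0. ] -0.7
t 40.27 rel hub x 12.9 y 0.9 true tip z rel axis 66.6 F fix [-0.2 -0.4] -0.4
```

```bash
for a in 1; do python3 -m inch '.15 -.03 -.05 0 0 0' >/dev/null; python3 hub.py; done; python3 -m inch '.12 -.02 -.06 0 0 0' >/dev/null; python3 hub.py; python3 -m inch '.12 -.02 -.06 0 0 0' >/dev/null; python3 hub.py; python3 -m inch '.12 -.02 -.07 0 0 0' >/dev/null; python3 hub.py; python3 -m inch '.12 -.02 -.08 0 0 0' >/dev/null; python3 hub.py; python3 -m inch '.1 -.02 -.08 0 0 0;0 0 0 0 0 0' >/dev/null; python3 hub.py
```

```text
t 40.4 rel hub x 16.3 y 0.6 true tip z rel axis 64.8 F fix [-9.2  2.1] 5.8
t 40.52 rel hub x 19.3 y 0.7 true tip z rel axis 63.3 F fix [-11.    0.6] 8.9
t 40.65 rel hub x 22.3 y 0.6 true tip z rel axis 61.6 F fix [-14.6   1.5] 12.0
t 40.77 rel hub x 25.4 y 0.6 true tip z rel axis 59.8 F fix [-18.4   1. ] 17.0
t 40.9 rel hub x 28.5 y 0.6 true tip z rel axis 57.8 F fix [-23.3   1.3] 21.3
t 41.15 rel hub x 31.2 y 0.6 true tip z rel axis 55.9 F fix [-23.5   1.5] 22.6
```

```bash
python3 -m inch '-.1 .02 .08 0 0 0' >/dev/null; python3 hub.py; python3 -m inch '-.12 .02 .08 0 0 0' >/dev/null; python3 hub.py; python3 -m inch '-.12 .02 .07 0 0 0;0 0 0 0 0 0' >/dev/null; python3 hub.py; python3 -m inch '-.12 .02 .07 0 0 0;0 0 0 0 0 0' >/dev/null; python3 hub.py; python3 -m inch '-.12 .02 .07 0 0 0;-.12 .02 .06 0 0 0;-.12 .02 .06 0 0 0;0 0 0 0 0 0' >/dev/null; python3 hub.py; python3 spk.py
```

```text
t 41.27 rel hub x 28.7 y 0.6 true tip z rel axis 57.8 F fix [-15.9   0. ] 13.2
t 41.4 rel hub x 25.5 y 0.6 true tip z rel axis 59.9 F fix [-11.5   1.2] 7.7
t 41.65 rel hub x 22.4 y 0.6 true tip z rel axis 61.7 F fix [-10.2   1.5] 7.3
t 41.9 rel hub x 19.4 y 0.6 true tip z rel axis 63.4 F fix [-6.   0.3] 1.6
t 42.4 rel hub x 9.7 y 0.9 true tip z rel axis 69.8 F fix [-0.1  0.8] -1.5
side {-160: 4, -155: 30, -150: 22, -100: 3, -95: 41, -90: 14, -40: 16, -35: 23, -30: 3, -10: 13, -5: 24, 0: 5, 5: 12, 10: 12, 15: 3, 20: 12, 25: 12, 80: 22, 85: 17}
top {-95: 8, -90: 13, -35: 15, -30: 20}
```

The force falls off smoothly as I unload and the sleeve settles at the same angle. So this is elastic springback, with friction keeping the jaws preloaded on the shank. I withdraw and do a last check.

```bash
python3 -m inch '-.2 .03 .1 0 0 0;0 0 .8 0 0 0;0 0 .9 0 0 0;0 0 .9 0 0 0;0 0 .9 0 0 0;-.5 -.6 .5 0 0 0;-.7 -.8 .3 0 0 0;-.8 -.9 0 0 0 0;-.8 -.9 0 0 0 0;-.8 -.9 0 0 0 0;-.8 -.9 0 0 0 0;0 0 0 0 0 0'; python3 spk.py; python3 - <<'E'
from h import *
exec(open("sp.py").read().split("p=meas()")[0].split("import *")[1])
p=meas(box=(.40,.56,-.2,.12))
for t in("carton","bolt","pulley","spray_can","coil","bearing"):
    r=arm.place_of(p,t)[:1]
    if r: print(t,round(r[0]["confidence"],2),(np.array(r[0]["position"])*[560,420]).round())
print(arm.get_state()["force"].round(1)); print(arm.job_done())
E
```

```text
t: 44.05
eef_pos: [0.3867, 0.006, 0.2901]
ee_rot: [-0.806, 1.569, 0.585]
force: [0.2, 0.0, 0.6]
width: 0.0005
side {-155: 36, -150: 17, -100: 4, -95: 36, -90: 19, -40: 17, -35: 23, 20: 35, 25: 25, 80: 25, 85: 17}
top {-155: 6, -150: 3, -100: 4, -95: 28, -90: 26, -85: 3, -35: 15, -30: 29, 20: 27, 25: 24, 80: 36, 85: 25, 140: 4}
top 0.82 220 219
  fixture x [-0.0163 -0.0013  0.0163] y [-0.1616 -0.1582 -0.0082 -0.0027] ztop [0.1274 0.1353]
   y -0.15 8 x -0.0309 -0.0131 z95 0.3019
   y -0.07 17 x -0.0141 0.0121 z95 0.1363
   y -0.05 76 x -0.0154 0.0169 z95 0.135
   y -0.03 82 x -0.0159 0.0178 z95 0.1345
   y -0.01 33 x -0.0124 0.0106 z95 0.1321
spindle_tip [(0.63, [340.0, 155.1]), (0.49, [238.8, 200.1]), (0.28, [234.9, 198.5])]
spindle_tail []
side 0.84 795 0
side 0.66 469 460
  fixture x [-0.0188 -0.0106  0.0084] y [-0.1563 -0.1511 -0.0023  0.0099] ztop [0.1246 0.1314]
   y -0.15 44 x -0.0197 0.0124 z95 0.1331
   y -0.13 57 x -0.0199 0.0073 z95 0.1305
   y -0.11 57 x -0.019 0.01 z95 0.1313
   y -0.09 61 x -0.0217 0.0121 z95 0.1312
   y -0.07 59 x -0.0195 0.0119 z95 0.1315
   y -0.05 63 x -0.0188 0.013 z95 0.1316
   y -0.03 62 x -0.0209 0.0056 z95 0.1313
   y -0.01 50 x -0.0187 0.0056 z95 0.1303
   y 0.01 7 x -0.0113 -0.0051 z95 0.123
spindle_tip [(0.89, [261.5, 358.7])]
spindle_tail [(0.87, [304.4, 311.4]), (0.64, [293.0, 204.4]), (0.62, [275.3, 214.7])]
carton 0.83 [293. 264.]
bolt 0.73 [331. 176.]
pulley 0.63 [279. 197.]
spray_can 0.79 [227. 206.]
coil 0.47 [250. 229.]
bearing 0.97 [207. 331.]
[-0.3  0.2  0.3]
the job is handed in; nothing more can be done
None
```

The steel spindle is in the chuck with the jaws closed on its shank, and I handed the job in at about 44 s of the 67 s allowed. The one uncertain point is the final sleeve angle: about 1.7 rad, at the low edge of the "firm" range (1.7 to 2.2).

- **Spindle:** I laid it in the V rest, let go, and pushed it with the closed fingers until it stopped hard at about 42 N. The head's outer face measured within about 2 mm of the fully home position (fixture y -160 mm), and the spindle lies level.
- **Sleeve:** I turned it in two spoke strokes, tops going away from the robot. The last push was about 31 N, well over the 15 N needed.
- **Springback:** The sleeve turned to about 2.0 rad under load, then eased back when I let go. A second push with a slow release ended at the same angle, and it did not creep. The push force rose and fell smoothly with the angle, so I take the jaws to be elastically loaded and held by the sleeve's friction. I did not pull on the spindle to test the hold.
- **First grasp:** My first try closed the fingers above the spindle because the real fingertips were about 27 mm higher than the reported position. The spindle did not move noticeably, and I corrected for the offset afterwards.
- **Other parts:** All six bystander parts still show where they were. In the last check the robot was clear and the wrist force was about zero.

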